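# Sort the cleaning things into their trays

## Task

Sort the things at the front of the table into their trays: stand the red spray can on the red bay and the white blue-capped bottle on the blue bay of the white tray, lay the scrub brush, bristles down, in the yellow tray and the marker pen flat in the grey tray. Everything must end up fully inside its tray, on the tray's floor, and the dosing cup, the tape roll and the dish soap must stay as they are.

Things in the scene. Friction and masses are not known exactly. Their poses are not given: they have to be found in the camera images.
- spray_can: Red aerosol can with a grey top and a white nozzle, standing. 59 mm diameter up to 184 mm or so (rounded shoulder at the top), nozzle (16 mm diameter) to 198 mm, 0.18 to 0.36 kg. Origin: centre of its underside; z up along the can. Keep the gripper's body above the nozzle.
- bottle: White round bottle with a blue screw cap, standing. Body 56 mm diameter with a shoulder ending at 162 mm; the cap is a firm cylinder 34 mm in diameter from 154 to 190 mm above the base, fixed, and strong enough to lift by. 0.28 to 0.56 kg. Origin: centre of its underside; z up.
- brush: Scrub brush with a light brown wooden back above short bristles, lying bristles down: 61 mm (x) by 154 mm (y, its long axis) by 46 mm high, solid to grasp at any height, about 70 g. Origin: centre of its underside.
- pen: Black and white marker pen lying flat, 17 mm (x) by 135 mm (y, its long axis) by 16 mm high, 20 g. Origin: centre of its underside as it first lies (8 mm below the pen's axis, and turning with the pen if it rolls).
- bottle_tray: White tray, fixed to the table, 94 mm (x) by 190 mm (y, its long axis) outside, rim 30 mm above the table, walls 4 mm, floor 5 mm above the table. A cross wall in the middle parts it into two bays, each about 86 by 89 mm inside. Bay with the red floor: centre at y = +47 mm in the tray's frame; bay with the blue floor: centre at y = -47 mm. Origin: centre of the tray's underside, on the table.
- brush_tray: Yellow shallow tray, fixed, 96 mm (x) by 190 mm (y, long axis) outside, rim 14 mm above the table, walls 4 mm (88 by 182 mm inside), floor 5 mm above the table. Origin: centre of its underside.
- marker_tray: Grey shallow tray, fixed, 74 mm (x) by 170 mm (y, long axis) outside, rim 12 mm above the table, walls 4 mm (66 by 162 mm inside), floor 5 mm above the table. Origin: centre of its underside.
- cup: Bystander: light grey dosing cup, open, standing, 65 mm diameter, 68 mm high, loose, behind the trays. Origin: centre of its underside.
- tape: Bystander: beige roll of tape lying flat, 98 mm diameter, 25 mm high, loose, behind the trays at the right. Origin: centre of its underside.
- soap: Bystander: clear dish soap bottle with green liquid and a green and yellow label, standing, 52 by 86 mm, 219 mm high, loose, behind the trays. Origin: centre of its underside.

How it is judged:
At the end, for the whole second after the job is handed in: Can upright on the red bay's floor, bottle upright on the blue bay's, brush bristles down on the yellow tray's floor (each within 20 mm of the centre per axis); pen flat and lengthwise in the grey tray (34 mm); all at rest. Cup, tape, soap upright within 30 mm of their start (x of spray_can in the frame of bottle_tray between -0.02 and 0.02 m and y of spray_can in the frame of bottle_tray between 0.027 and 0.067 m and z of each of spray_can, bottle in the frame of bottle_tray below 0.011 m and linear speed of each of spray_can, bottle, brush, pen below 0.02 m/s and angular speed of each of spray_can, bottle, brush, pen below 0.2 rad/s and angle between each of spray_can, bottle's own z axis and vertical below 0.1 rad and x of bottle in the frame of bottle_tray between -0.02 and 0.02 m and y of bottle in the frame of bottle_tray between -0.067 and -0.027 m and x of brush in the frame of brush_tray between -0.02 and 0.02 m and y of brush in the frame of brush_tray between -0.02 and 0.02 m and z of brush in the frame of brush_tray below 0.011 m and angle between brush's own z axis and vertical below 0.12 rad and x of pen in the frame of marker_tray between -0.034 and 0.034 m and y of pen in the frame of marker_tray between -0.03 and 0.03 m and z of pen in the frame of marker_tray below 0.025 m and angle between pen's own y axis and vertical between 1.5 and 1.64 rad and angle between the y axis of pen and the y axis of marker_tray, either way round below 0.5 rad and distance of each of cup, tape, soap from where it was at the start of the episode below 0.03 m and angle between each of cup, tape, soap's own z axis and vertical below 0.15 rad); the robot touches nothing.
It fails at once if The grey dosing cup was shoved or knocked over (distance of cup from where it was at the start of the episode above 0.03 m or angle between cup's own z axis and vertical above 0.3 rad).
It fails at once if The tape roll was shoved or knocked over (distance of tape from where it was at the start of the episode above 0.03 m or angle between tape's own z axis and vertical above 0.3 rad).
It fails at once if The dish soap bottle was shoved or knocked over (distance of soap from where it was at the start of the episode above 0.03 m or angle between soap's own z axis and vertical above 0.3 rad).
It also fails if it takes over 120 s, if anything falls off the work surface, if the arm or the gripper's body presses on something with over 40 N, if the wrist force passes 120 N, or if a joint passes its speed limit or range.

## Robot

A 7-joint arm with a two-finger parallel gripper is mounted at the origin on a cart in front of the work surface, level with it; the furniture and walls round the work are solid. World frame = base frame: x ahead of the robot, y to its left, z up, the work surface at z = 0. Lengths are in m, angles in rad, forces in N, time in s.
With the tool pointing down it reaches from about 0.4 to 0.875 m from the base axis. Payload 19.3 kg.
Tool frame: the origin (TCP) lies between the finger pads; the fingertips stand 17 mm ahead of it and the grasp point (between the pads) lies 2 mm behind it; z points along the fingers, y is the line along which they close (so a half turn about z gives the same grasp; the last joint's range is limited). The gripper opens to 85 mm and grips with 20 to 120 N. Pads are 22 mm wide; open, the fingers measure 114 mm over their backs; the gripper's body (76 mm by 85 mm) begins 54 mm behind the grasp point. The pads swing forward as they close: fully open they stand 13 mm farther back than shut.
Start: joints at [-1.299, 0.521, -0.036, 1.599, 0.021, 1.021, -0.113], TCP at [0.21, 0.589, 0.248] pointing down, gripper open.
Joint ranges: [-2.91, 2.91], [-0.3, 2.13], [-1.5, 1.42], [0.17, 2.43], [-1.26, 4.41], [0.16, 1.93], [-2.52, 2.52]. Speed limits (rad/s): [1.89, 1.89, 2.39, 2.39, 3.01, 3.01, 3.01].

## Interface

Orientations are given as a unit quaternion [w, x, y, z].
In Python, from bench import r, kinematics, get_state, imaging, finish_job gives the robot as it stands. The module is installed in compiled form; this text tells all that it offers. Calls block until the motion is done:
- r.move_pose(position, orientation): joint-space move of the TCP to a pose.
- r.line_to(position, orientation=None, speed=0.15): straight line of the TCP; orientation=None keeps the orientation; speed is the mean speed in m/s.
- r.set_joints(angles): joint-space move.
- r.move_gripper(opening, strength=None): finger opening in m; strength is the grip in N (None keeps the last); returns when the fingers have stopped.
- r.wait(seconds).
- kinematics.solve_ik(position, orientation): joint angles nearest the present ones, or None.
- get_state(): the state.
- imaging.read_camera(name): name is "side" or "top" or "wrist"; returns a dict with "color" (400x640x3 uint8, red, green, blue), "depth" (400x640 float32, m along the optical axis (not along the pixel's ray), 0 where there is no reading), "mtx" (3x3 intrinsics, pixels), "camera_from_world" (4x4, takes a point from world to camera coordinates). Camera axes: x right, y down, z forward; pixel columns grow to the right and rows downward; lengths in m; the calibration is good to about 2 mm. A picture is of the moment at which its call begins.
A pose or a line that the arm cannot do raises r.MotionError and nothing moves.
- finish_job(): hands the job in; it is judged then, once.
The state is a dict: "t": time; "joint_pos": joint angles; "joint_vel": joint speeds; "joint_torque": joint torques, N m; "ee_pos": TCP position; "tcp_rot": TCP orientation; "contact_force": force on the tool from outside, world axes, zero at the start; "wrist_torque": the same for the moment, N m; "width": finger opening in m; "gripper_force": force on a finger pad.
Only numpy, scipy, OpenCV 4.12 (cv2) and the standard library are available. Lean on these libraries where they do the work, as an engineer would, in place of code of your own. Each camera call takes 0.05 s, during which the arm holds its last target. There are 200 camera calls.

## Working session

There is one attempt and no reset: what is moved stays moved. The work goes in short steps, each a Python script; the robot and the scene stay as the last script left them, time stands still between calls to the robot, and variables do not carry over. Pictures are saved under pics/ and viewed, at most 14 in all, crops included, and the job is handed in when it is done.

```bash
mkdir -p pics
python3 - <<'E'
from bench import r,get_state,imaging
import cv2,numpy as np
for n in ("top","side"):
    d=imaging.read_camera(n); cv2.imwrite(f"pics/{n}0.png",d["color"][:,:,::-1]); np.savez(f"{n}0.npz",**d)
    print(n,d["mtx"].round(1).tolist(),np.linalg.inv(d["camera_from_world"]).round(3).tolist())
s=get_state();print(s["t"],s["ee_pos"],s["tcp_rot"],s["width"])
E
```

```text
top [[449.9, 0.0, 307.2], [0.0, 449.9, 196.6], [0.0, 0.0, 1.0]] [[-0.009, -0.985, 0.175, 0.319], [-1.0, 0.009, -0.001, -0.016], [-0.001, -0.175, -0.985, 1.51], [0.0, 0.0, 0.0, 1.0]]
side [[434.6, 0.0, 318.9], [0.0, 434.6, 197.8], [0.0, 0.0, 1.0]] [[0.698, -0.29, 0.655, -0.206], [-0.716, -0.309, 0.626, -0.789], [0.02, -0.906, -0.423, 0.56], [0.0, 0.0, 0.0, 1.0]]
0.1 [0.20942215 0.5885697  0.24777173] [-4.79497906e-05  1.70043846e-01  9.85436363e-01 -5.12299770e-04] 0.08510747617632865
```

View pics/top0.png

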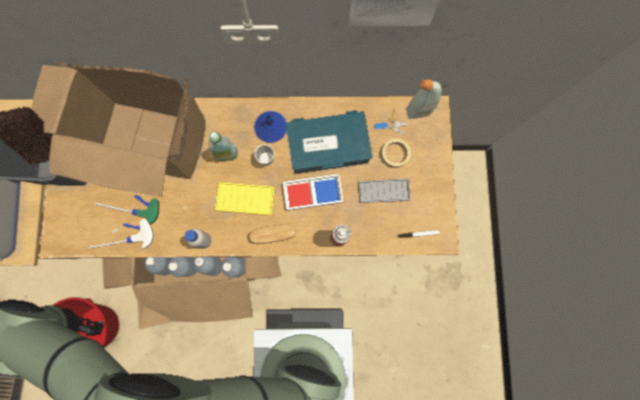

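View pics/side0.png

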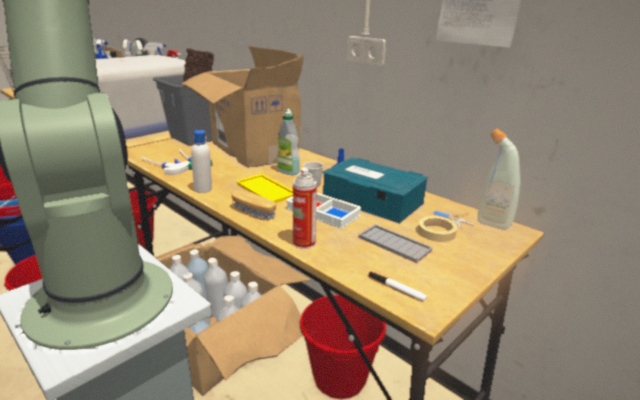

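The top view shows the can at (341,236), the bottle at (197,239), the brush at (272,234) and the pen at (418,234). The trays are yellow (245,199), white (313,192) with its red bay on the left, and grey (384,191). The side view matches this layout.

```bash
cat > h.py <<'E'
import numpy as np,cv2
def cast(d,uv,z):
    uv=np.atleast_2d(np.asarray(uv,float)); T=np.linalg.inv(d["camera_from_world"])
    ray=np.c_[uv,np.ones(len(uv))]@np.linalg.inv(d["mtx"]).T@T[:3,:3].T
    return T[:3,3]+ray*((z-T[2,3])/ray[:,2])[:,None]
def cloud(d):
    h,w=d["depth"].shape; u,v=np.meshgrid(np.arange(w),np.arange(h))
    P=np.c_[u.ravel(),v.ravel(),np.ones(h*w)]@np.linalg.inv(d["mtx"]).T*d["depth"].reshape(-1,1)
    T=np.linalg.inv(d["camera_from_world"]); return (P@T[:3,:3].T+T[:3,3]).reshape(h,w,3)
def rect(P):  # centre, long-axis angle, sizes
    (c,s,a)=cv2.minAreaRect((P[:,:2]*1000).astype(np.float32))
    b=cv2.boxPoints((c,s,a)); e=[b[1]-b[0],b[2]-b[1]]; e=max(e,key=np.linalg.norm)
    return np.array(c)/1000,np.degrees(np.arctan2(e[1],e[0]))%180,sorted(s)
def biggest(m):
    n,l,st,_=cv2.connectedComponentsWithStats(m.astype(np.uint8)); return l==1+np.argmax(st[1:,4])
E
python3 - <<'E'
from h import *
d=dict(np.load("top0.npz")); s=dict(np.load("side0.npz"))
C=d["color"]; H=cv2.cvtColor(C,cv2.COLOR_RGB2HSV).astype(int); W=cloud(d)
def roi(x0,x1,y0,y1):
    m=np.zeros(C.shape[:2],bool); m[y0:y1,x0:x1]=1; return m
def show(n,m,z):
    m=biggest(m); v,u=np.nonzero(m); c,a,sz=rect(cast(d,np.c_[u,v],z)); print(n,c.round(4),round(a,1),np.round(sz,1),"depth z",np.median(W[m][:,2]).round(4))
show("yellow",roi(205,285,175,222)&(H[...,0]>24)&(H[...,0]<35)&(H[...,1]>190),.008)
show("red",roi(275,350,170,215)&((H[...,0]<6)|(H[...,0]>172))&(H[...,1]>150),.005)
show("blue",roi(275,350,170,215)&(H[...,0]>100)&(H[...,0]<125)&(H[...,1]>150),.005)
show("white",roi(275,350,170,215)&((H[...,1]<70)|((H[...,1]>150)&((H[...,0]<6)|(H[...,0]>100)))),.03)
show("grey",roi(350,420,172,210)&(H[...,1]<70),.008)
show("pen",roi(390,450,222,245)&((H[...,1]<60)|(H[...,2]<60)),.008)
show("cap",roi(180,215,225,255)&(H[...,0]>100)&(H[...,0]<125)&(H[...,1]>110),.19)
show("brush",roi(240,310,215,250)&(W[...,2]>.025),.046)
show("canhi",roi(320,365,215,255)&(W[...,2]>.15),.184)
# cloud by height
hi=roi(320,365,215,260)&(W[...,2]>.188);print("nozzle",W[hi].mean(0).round(4),hi.sum(),W[hi][:,2].max() if hi.any() else 0)
for n,R,z0,z1 in (("can",(320,365,215,260),.165,.19),("bottle",(180,215,225,255),.17,.2),("brush",(240,310,215,250),.03,.06),("pen",(390,450,222,245),.008,.03)):
    m=roi(*R)&(W[...,2]>z0)&(W[...,2]<z1); P=W[m]; print(n,len(P)); 
    if len(P)>5: print(rect(P),P[:,2].max())
# side
W2=cloud(s)
for n,R in (("can",(285,325,160,250)),("bottle",(185,220,125,195)),("brush",(225,285,185,220)),("pen",(360,435,265,305))):
    m=np.zeros(C.shape[:2],bool); m[R[2]:R[3],R[0]:R[1]]=1; m&=(W2[...,2]>.006); 
    if n in("can","bottle"): m&=(W2[...,2]>.165)
    P=W2[m]; P=P[P[:,0]<.53]; print("side",n,len(P),rect(P),P[:,2].max())
for n,x in(("top",d),("side",s)): pass
cv2.imwrite("pics/crop.png",cv2.resize(C[160:262,170:470],None,fx=2.6,fy=2.6,interpolation=cv2.INTER_CUBIC)[:,:,::-1])
E
```

```text
Traceback (most recent call last):
  File "h.py", line 15, in biggest
    n,l,st,_=cv2.connectedComponentsWithStats(m.astype(np.uint8)); return l==1+np.argmax(st[1:,4])
                                                                               ~~~~~~~~~^^^^^^^^^^
ValueError: attempt to get argmax of an empty sequence
```

```bash
cat > m.py <<'E'
from h import *
d=dict(np.load("top0.npz")); s=dict(np.load("side0.npz"))
C=d["color"]; H=cv2.cvtColor(C,cv2.COLOR_RGB2HSV).astype(int); W=cloud(d)
for p in((245,199),(300,195),(325,190),(384,191),(430,233),(405,235),(190,236),(272,234),(420,205)): print(p,H[p[1],p[0]],W[p[1],p[0]].round(3))
def roi(x0,x1,y0,y1):
    m=np.zeros(C.shape[:2],bool); m[y0:y1,x0:x1]=1; return m
def show(n,m,z):
    if not m.any(): print(n,"none"); return
    m=biggest(m); v,u=np.nonzero(m); c,a,sz=rect(cast(d,np.c_[u,v],z)); print(n,c.round(4),round(a,1),np.round(sz,1),"depth z",np.median(W[m][:,2]).round(4))
show("yellow",roi(205,285,175,222)&(H[...,0]>24)&(H[...,0]<35)&(H[...,1]>150),.008)
show("red",roi(275,350,170,215)&((H[...,0]<6)|(H[...,0]>172))&(H[...,1]>150),.005)
show("blue",roi(275,350,170,215)&(H[...,0]>100)&(H[...,0]<125)&(H[...,1]>150),.005)
show("white",roi(275,350,170,215)&((H[...,1]<70)|((H[...,1]>150)&((H[...,0]<6)|(H[...,0]>100)))),.03)
show("grey",roi(350,420,172,210)&(H[...,1]<70),.008)
show("pen",roi(390,450,222,245)&((H[...,1]<60)|(H[...,2]<60)),.008)
show("cap",roi(180,215,225,255)&(H[...,0]>100)&(H[...,0]<125)&(H[...,1]>110),.19)
show("brush",roi(240,310,215,250)&(W[...,2]>.025),.046)
show("canhi",roi(320,365,215,255)&(W[...,2]>.15),.184)
hi=roi(320,365,215,260)&(W[...,2]>.188);print("nozzle",W[hi].mean(0).round(4),hi.sum())
for n,R,z0,z1 in (("can",(320,365,215,260),.165,.19),("bottle",(180,215,225,255),.17,.2),("brush",(240,310,215,250),.03,.06),("pen",(390,450,222,245),.008,.03)):
    m=roi(*R)&(W[...,2]>z0)&(W[...,2]<z1); P=W[m]; print(n,len(P),rect(P) if len(P)>5 else 0)
W2=cloud(s)
for n,R in (("can",(285,325,160,250)),("bottle",(185,220,125,195)),("brush",(225,285,185,220)),("pen",(360,435,265,305))):
    m=roi(*R)&(W2[...,2]>(.165 if n in("can","bottle") else .006)); P=W2[m]; P=P[P[:,0]<.53]; print("side",n,len(P),rect(P) if len(P)>5 else 0)
cv2.imwrite("pics/crop.png",cv2.resize(C[160:262,170:470],None,fx=2.6,fy=2.6,interpolation=cv2.INTER_CUBIC)[:,:,::-1])
E
python3 m.py
```

```text
(245, 199) [ 28 152 249] [0.579 0.193 0.008]
(300, 195) [  2 170 235] [0.592 0.007 0.004]
(325, 190) [110 154 202] [ 0.608 -0.078  0.006]
(384, 191) [ 24  23 170] [ 0.604 -0.28   0.003]
(430, 233) [ 24  16 245] [ 0.459 -0.428  0.005]
(405, 235) [17 63 65] [ 0.453 -0.344  0.006]
(190, 236) [110 137 180] [0.439 0.328 0.186]
(272, 234) [ 17 128 222] [0.456 0.098 0.044]
(420, 205) [ 18 107 223] [ 0.555 -0.401 -0.001]
yellow [0.5822 0.1958] 85.2 [ 95.9 188.5] depth z 0.0052
red [0.5939 0.0099] 97.7 [69.9 71.1] depth z 0.0052
blue [ 0.6063 -0.0828] 98.2 [63.7 65.2] depth z 0.0056
white [ 0.599  -0.0353] 97.7 [100.6 197.3] depth z 0.0109
grey [ 0.6044 -0.2789] 92.4 [ 75.2 171.5] depth z 0.0046
pen [ 0.459  -0.4102] 95.8 [14. 94.] depth z 0.0135
cap [0.4419 0.326 ] 89.5 [23.5 26.7] depth z 0.1895
brush [0.4573 0.0964] 97.7 [ 54.1 148.4] depth z 0.0457
canhi [ 0.443  -0.1192] 89.5 [50.2 53.3] depth z 0.171
nozzle [ 0.4112 -0.0919  0.5504] 37
can 182 (array([ 0.44615332, -0.12059454]), np.float32(134.27109), [50.451026916503906, 51.37835693359375])
bottle 115 (array([0.44188089, 0.3266756 ]), np.float32(128.66678), [31.12788963317871, 31.968551635742188])
brush 663 (array([0.45896622, 0.09716007]), np.float32(97.7742), [51.44634246826172, 149.37818908691406])
pen 162 (array([ 0.45870255, -0.39973889]), np.float32(100.981606), [23.972251892089844, 183.84414672851562])
side can 282 (array([ 0.13211967, -0.45736768]), np.float32(47.32385), [51.3876953125, 946.669921875])
side bottle 137 (array([ 0.11297827, -0.22304718]), np.float32(59.093098), [34.480098724365234, 1299.6177978515625])
side brush 803 (array([ 0.18572176, -0.30784448]), np.float32(56.304203), [117.458984375, 1236.0128173828125])
side pen 402 (array([ 0.15628421, -0.60161188]), np.float32(35.74595), [118.39892578125, 807.5276489257812])
```

View pics/crop.png

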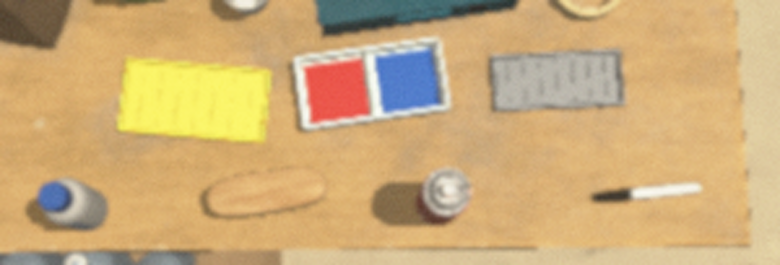

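The crop confirms it, and every measured size matches the spec: tray rectangles, brush, 184/190 mm tops. Brush first.

```bash
cat >> h.py <<'E'
from scipy.spatial.transform import Rotation as Ro
from bench import r,kinematics,get_state,imaging
def down(a):  # tool pointing down, closing line at heading a (deg)
    c,s=np.cos(np.radians(a)),np.sin(np.radians(a))
    q=Ro.from_matrix(np.array([[-s,c,0],[c,s,0],[0,0,-1]]).T).as_quat(); return [q[3],*q[:3]]
GP=0.002  # grasp point lies 2 mm behind the TCP
def pick(xy,a,zg,up,w,force):
    r.move_gripper(w); z=zg-GP
    r.move_pose([*xy,z+up],down(a)); r.line_to([*xy,z],speed=.12)
    r.move_gripper(0.0,force); rep("gripped"); r.line_to([*xy,z+up],speed=.12); rep("lifted")
def place(xy,a,zg,up,w,via=()):
    z=zg-GP
    for p in via: r.line_to([*p,z+up],speed=.2)
    r.line_to([*xy,z+up],down(a),speed=.2); r.line_to([*xy,z],speed=.06)
    rep("down"); r.move_gripper(w); r.line_to([*xy,z+up],speed=.15); rep("released")
def rep(n):
    s=get_state(); print(n,round(s["t"],1),np.round(s["ee_pos"],4),"w",round(s["width"],4),"F",np.round(s["contact_force"],1),round(float(s["gripper_force"]),1),"j",np.round(s["joint_pos"],2))
E
python3 - <<'E'
from h import *
for a in (8,188):
    for p in ((.457,.097,.1),(.582,.196,.1),(.6,-.28,.1),(.459,-.395,.05),(.442,.326,.25),(.606,-.083,.25)):
        q=kinematics.solve_ik(p,down(a)); print(a,p,None if q is None else np.round(q,2))
d=dict(np.load("top0.npz"));C=d["color"].astype(int)
P=cast(d,[(397.7,235.4),(439.2,232.5)],.008); print(P, np.linalg.norm(P[1]-P[0]),P.mean(0),np.degrees(np.arctan2(*(P[0]-P[1])[1::-1])))
E
```

```text
8 (0.457, 0.097, 0.1) [-0.55  0.54  0.28  2.14 -0.3   0.5   0.1 ]
8 (0.582, 0.196, 0.1) [-0.59  0.71  0.26  1.75 -0.26  0.71 -0.06]
8 (0.6, -0.28, 0.1) [ 0.01  0.83  0.55  1.62 -0.55  0.84  0.93]
8 (0.459, -0.395, 0.05) [ 0.43  0.78  0.27  1.79 -0.33  0.62  1.03]
8 (0.442, 0.326, 0.25) [-0.95  0.41  0.28  1.81 -0.14  0.94 -0.47]
8 (0.606, -0.083, 0.25) [-0.33  0.56  0.56  1.66 -0.34  1.02  0.48]
188 (0.457, 0.097, 0.1) [-1.1   0.99  1.22  2.16 -1.21  1.   -2.15]
188 (0.582, 0.196, 0.1) [ 0.32  1.07 -1.28  1.7   1.09  1.25  2.05]
188 (0.6, -0.28, 0.1) [-0.27  1.18  1.22  1.64 -1.18  1.22 -1.77]
188 (0.459, -0.395, 0.05) [ 0.02  1.07  1.    1.81 -1.13  0.96 -1.46]
188 (0.442, 0.326, 0.25) [-0.42  0.43 -0.44  1.78  0.21  0.98  2.34]
188 (0.606, -0.083, 0.25) [-0.64  0.85  1.23  1.67 -0.85  1.25 -2.22]
[[ 0.45144264 -0.31865412  0.008     ]
 [ 0.45990787 -0.4577409   0.008     ]] 0.13934415815938997 [ 0.45567525 -0.38819751  0.008     ] 93.48289441763882
```

Run:
```python
from h import *
b=(.458,.097); y=(.582,.196)
r.move_pose([*b,.3],down(7.7))
pick(b,7.7,.036,.06,.085,40)
place(y,-4.8,.036+.0055,.07,.08)
# go above pen and look
r.move_pose([.456,-.388,.25],down(4))
for n in ("wrist","top"):
    d=imaging.read_camera(n); np.savez(f"{n}1.npz",**d); cv2.imwrite(f"pics/{n}1.png",d["color"][:,:,::-1])
```

```text
gripped 4.2 [0.4583 0.0972 0.035 ] w 0.0527 F [-3.5 -0.5 21.4] 38.9 j [-0.5   0.67  0.22  2.15 -0.41  0.36  0.19]
lifted 4.9 [0.4579 0.0972 0.0937] w 0.0523 F [-0.6 -0.4 -0.8] 41.4 j [-0.57  0.56  0.31  2.14 -0.35  0.49  0.14]
down 7.1 [0.5822 0.1961 0.0398] w 0.0522 F [ 0.3  0.7 -0.3] 41.3 j [-0.66  0.82  0.36  1.77 -0.45  0.63 -0.12]
released 8.1 [0.5816 0.1961 0.1089] w 0.0798 F [ 0.1  0.8 -0.4] 0.0 j [-0.7   0.72  0.42  1.75 -0.4   0.75 -0.16]
```

View pics/wrist1.png

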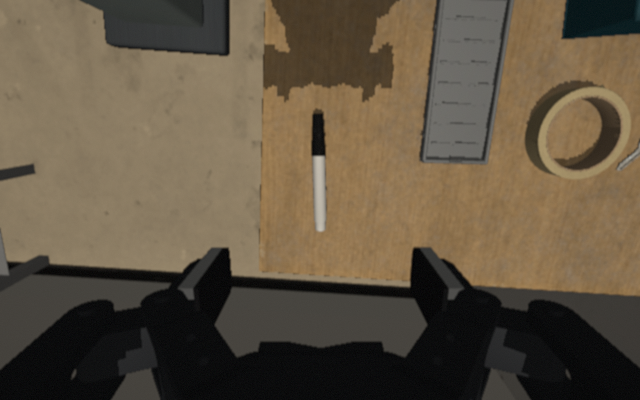

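View pics/top1.png

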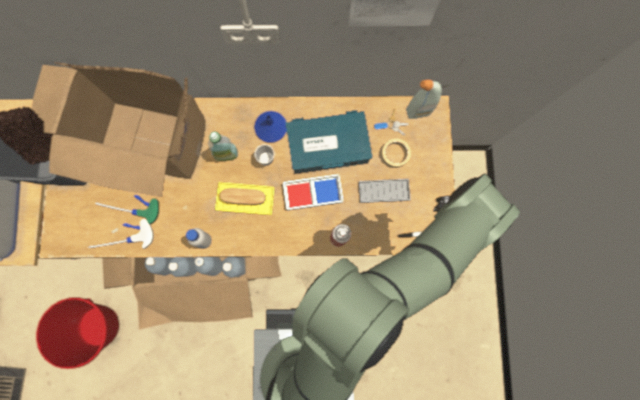

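The wrist view shows the pen from (318,111) to (321,231). In the top view the brush lies inside the yellow tray at (242,196), between the rims.

Run:
```python
from h import *
d=dict(np.load("wrist1.npz")); H=cv2.cvtColor(d["color"],cv2.COLOR_RGB2HSV).astype(int)
m=np.zeros((400,640),bool); m[106:238,305:335]=1; m&=(H[...,1]<60)|(H[...,2]<50); m=biggest(cv2.morphologyEx(m.astype(np.uint8),cv2.MORPH_CLOSE,np.ones((5,5))))
v,u=np.nonzero(m); c,a,s=rect(cast(d,np.c_[u,v],.008)); print(c,a,s)
W=cloud(d); print("pen z",np.percentile(W[m][:,2],[10,50,90]))
g=np.zeros((400,640),bool); g[0:170,415:515]=1; g&=H[...,1]<45
v,u=np.nonzero(biggest(g)); print("grey",rect(cast(d,np.c_[u,v],.01)))
t=dict(np.load("top1.npz")); H=cv2.cvtColor(t["color"],cv2.COLOR_RGB2HSV).astype(int); W=cloud(t)
m=np.zeros((400,640),bool); m[180:220,210:280]=1; m&=(W[...,2]>.03); v,u=np.nonzero(biggest(m)); print("brush",rect(cast(t,np.c_[u,v],.051)),np.median(W[m][:,2]))
```

```text
[ 0.45470056 -0.39121152] 95.34621 [14.398972511291504, 136.56582641601562]
pen z [0.01185487 0.01443    0.01598356]
grey (array([ 0.60180951, -0.28311639]), np.float32(92.59361), [76.5698013305664, 164.5612335205078])
brush (array([0.58300006, 0.19529529]), np.float32(86.086174), [52.789180755615234, 149.37420654296875]) 0.049625575199474525
```

Run:
```python
from h import *
pick((.455,-.390),5.0,.0225,.06,.05,25)
place((.6035,-.280),2.5,.0225+.006,.08,.03)
r.line_to([.58,-.28,.3],speed=.25)
b=(.442,.3265)
r.move_pose([*b,.3],down(7.7))
d=imaging.read_camera("top"); np.savez("top2.npz",**d); 
W=cloud(d)
cv2.imwrite("pics/top2.png",cv2.resize(d["color"][150:260,170:470],None,fx=2.6,fy=2.6)[:,:,::-1])
pick(b,7.7,.179,.1,.065,60)
```

```text
gripped 12.6 [ 0.4554 -0.3902  0.0212] w 0.0141 F [-0.8  1.   7.5] 24.3 j [ 0.37  0.84  0.35  1.81 -0.49  0.58  1.12]
lifted 13.2 [ 0.455  -0.3897  0.0802] w 0.0144 F [-1.3  0.6 -0. ] 24.4 j [ 0.34  0.75  0.41  1.81 -0.44  0.68  1.08]
down 15.8 [ 0.6037 -0.2801  0.0269] w 0.0146 F [-0.3  0.  -0.3] 24.4 j [ 0.09  0.91  0.41  1.63 -0.51  0.71  0.79]
released 16.8 [ 0.6033 -0.2796  0.1058] w 0.0302 F [ 0.5 -0.4 -0.9] 0.0 j [ 0.06  0.81  0.47  1.61 -0.46  0.84  0.76]
gripped 22.1 [0.4421 0.3267 0.1777] w 0.0322 F [-2.  -1.1  9.5] 58.8 j [-1.04  0.53  0.41  1.88 -0.28  0.79 -0.34]
lifted 23.1 [0.4417 0.3263 0.2763] w 0.0323 F [-0.4 -0.4 -5.5] 59.9 j [-1.09  0.4   0.46  1.79 -0.21  1.   -0.41]
```

View pics/top2.png

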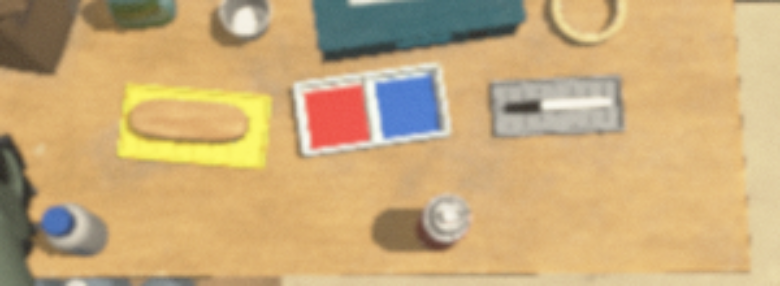

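Pen lies in the grey tray around (557,103 in the crop) and the bottle is lifted.

Run:
```python
from h import *
place((.606,-.083),7.7,.179+.0065,.1,.06)
c=(.446,-.120)
r.line_to([*c,.3],speed=.25)
pick(c,7.7,.157,.08,.085,60)
place((.5935,.0105),7.7,.157+.0065,.08,.085,via=[(.446,.0105)])
r.line_to([.5,.0105,.3],speed=.2); r.move_pose([.42,.3,.3],down(7.7))
for n in ("top","side"):
    d=imaging.read_camera(n); np.savez(f"{n}3.npz",**d); cv2.imwrite(f"pics/{n}3.png",d["color"][:,:,::-1])
```

```text
down 27.2 [ 0.6061 -0.083   0.1838] w 0.0323 F [-0.2 -0.5 -5.7] 59.9 j [-0.28  0.62  0.47  1.72 -0.35  0.89  0.48]
released 28.4 [ 0.6057 -0.0828  0.2827] w 0.06 F [-0.3 -0.7 -0.1] 0.0 j [-0.31  0.52  0.53  1.62 -0.29  1.09  0.43]
gripped 31.2 [ 0.4465 -0.1203  0.1561] w 0.0538 F [-5.  -0.1 22.9] 58.6 j [-0.23  0.45  0.48  2.12 -0.35  0.64  0.62]
lifted 32.0 [ 0.4457 -0.1198  0.2344] w 0.0538 F [ 0.   0.4 -2.7] 63.4 j [-0.32  0.32  0.57  2.05 -0.23  0.83  0.52]
down 35.2 [0.5937 0.0105 0.1618] w 0.0534 F [ 0.1 -0.1 -1.9] 63.4 j [-0.42  0.62  0.45  1.78 -0.35  0.82  0.33]
released 36.3 [0.5931 0.0107 0.2408] w 0.0853 F [0.5 0.  0.6] 0.0 j [-0.46  0.53  0.5   1.71 -0.3   0.98  0.28]
```

View pics/top3.png

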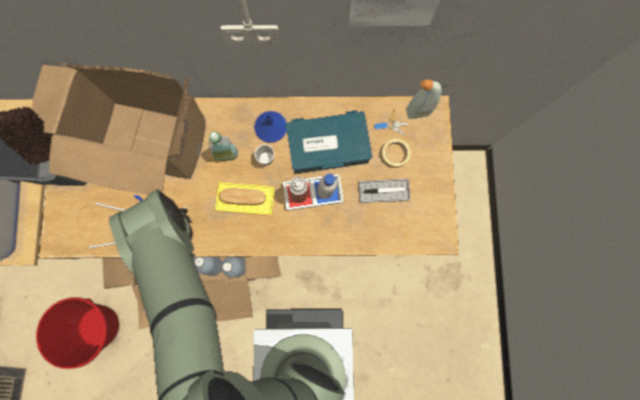

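View pics/side3.png

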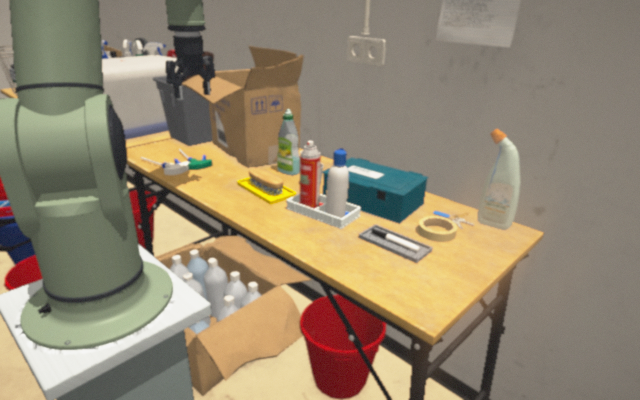

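Both views show everything in its tray, and the can at (299,188) and the bottle at (329,185) standing upright. I'll check positions in numbers before handing in.

Run:
```python
from h import *
r.wait(.5)
d=imaging.read_camera("top"); W=cloud(d); C=np.array([.5995,-.036]); A=np.radians(7.7); R=np.array([[np.cos(A),np.sin(A)],[-np.sin(A),np.cos(A)]])
for n,(x0,x1),z0,z1 in (("can",(283,312),.165,.20),("bottle",(314,345),.18,.205)):
    m=np.zeros((400,640),bool); m[165:210,x0:x1]=1; m&=(W[...,2]>z0)&(W[...,2]<z1); c,a,s=rect(W[m]); print(n,c.round(4),"tray",(R@(c-C)).round(4),np.round(s),"z",np.percentile(W[m][:,2],[50,98]).round(4))
m=np.zeros((400,640),bool); m[178:205,356:412]=1; m&=(W[...,2]>.012); P=W[biggest(m)]; print("pen",rect(P),P[:,2].max())
W0=cloud(dict(np.load("top0.npz")))
for n,(u,v) in (("cup",(263,155)),("tape",(396,152)),("soap",(222,146))): print(n,np.abs(W[v-18:v+18,u-18:u+18]-W0[v-18:v+18,u-18:u+18]).mean().round(4))
```

```text
can [0.5933 0.0086] tray [-0.0002  0.045 ] [51. 52.] z [0.1758 0.1979]
bottle [ 0.6073 -0.0851] tray [ 0.0011 -0.0497] [32. 33.] z [0.1925 0.1976]
pen (array([ 0.49677997, -0.15527583]), np.float32(130.62279), [89.40814208984375, 442.8033142089844]) 1.5095434624873965
cup 0.0055
tape 0.0077
soap 0.005
```

```bash
python3 -c "
from bench import finish_job; print(finish_job())"
```

```text
the job is handed in; nothing more can be done
None
```

I handed the job in at about 40 s of robot time, but it returned no verdict. In the final check the can, bottle and brush were within about 3 mm of their tray centres. The pen lay flat and lengthwise in the grey tray, and the cup, tape and soap looked unmoved; I judged these by eye because the depth readings there were unreliable.

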